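Fill the empty place in the tube rack

ROBOT

A 6-joint arm with a two-finger parallel gripper is mounted at the origin on a cart in front of the work surface, level with it; the furniture and walls round the work are solid. World frame = base frame: x ahead of the robot, y to its left, z up, the work surface at z = 0. Lengths are in m, angles in rad, forces in N, time in s.
With the tool pointing down it reaches from about 0.225 to 0.875 m from the base axis. Payload 3.4 kg.
Tool frame: the origin (TCP) lies at the very end of the fingers, on their centre line; the grasp point (between the pads) lies behind it (manip.grasp_offset is the z of the grasp point in the tool frame, in m); z points along the fingers, y is the line along which they close (so a half turn about z gives the same grasp; the last joint's range is limited). The gripper opens to 85 mm and grips with 20 to 120 N. Pads are 22 mm wide; open, the fingers measure 114 mm over their backs; the gripper's body (76 mm by 85 mm) begins 54 mm behind the grasp point. The pads swing forward as they close: fully open they stand 13 mm farther back than shut.
Start: joints at [0.99, 0.276, 1.505, -0, 1.361, -0.121], TCP at [0.255, 0.515, 0.198] pointing down, gripper open.
Joint ranges: [-2.89, 2.89], [-0.75, 2.08], [0.22, 2.7], [-1.18, 4.32], [0.11, 2.71], [-2.7, 2.7]. Speed limits (rad/s): [2.57, 2.57, 3.14, 3.14, 3.14, 3.14].

INTERFACE

Orientations are given as a unit quaternion [w, x, y, z].
In Python, from rig import manip gives the robot as it stands.
- The arm moves only by the shell command python3 -m pendant 'ROWS' [FORCE]. ROWS is JSON, a list of rows, each an object of numbers: "dx", "dy", "dz": the shift along the tool's x, y, z in m; "rx", "ry", "rz": the turn, a rotation vector about the tool's x, y, z in degrees; "hand": the finger opening in m, from 0 to 0.0854. In form: [{"dx": .., "dy": .., "dz": .., "rx": .., "ry": .., "rz": .., "hand": ..}, ...]. A call has 1 to 12 rows; each row shifts and turns the commanded pose from where the row before left it, along the tool's axes as they then stand; what a row does not reach is not made up. A row lasts 1/12 s, in which the tool goes at most 41.7 mm and 7.16 degrees, less where a joint would pass 70% of its speed; a pose out of reach is approached as far as the arm can. A call is refused whole if a number of a shift passes 0.0417 or a number of a turn 7.16, either way. A call with a gripper value outside its range is refused whole. The fingers move at their own pace and stop on an object; FORCE is the grip in N (left out, the last holds). Time passes only in rows, so rows that do not move let the fingers close. It gives the time, the measured TCP pose, the force, the opening and the grip force at its end, in the units of the state.
- manip.get_state(): the state, without advancing time (a new reading comes with each control period).
- manip.get_image(name): name is "scene" or "top" or "wrist"; returns a dict with "frame" (384x512x3 uint8, red, green, blue), "fx", "fy", "cx", "cy" (pixels), "position" and "attitude" of the camera in the world; the wrist camera has in their place "mount" (4x4, takes a point from camera to tool coordinates, whose origin is the TCP and whose axes are the flange's). Camera axes: x right, y up, looking along -z (the intrinsics and any distortion apply to the point x, -y, -z); pixel columns grow to the right and rows downward; lengths in m; the calibration is good to about 2 mm. A picture is of the moment at which its call begins: read the wrist's pose just before it. There is no depth.
- manip.sign_off(): hands the job in; it is judged then, once.
The state is a dict: "clock": time; "qpos": joint angles; "qd": joint speeds; "effort": joint torques, N m; "position": TCP position; "ee_rot": TCP orientation; "contact_force": force on the tool from outside, world axes, zero at the start; "moment": the same for the moment, N m; "width": finger opening in m; "gripper_force": force on a finger pad.
Only numpy, scipy, OpenCV 4.12 (cv2) and the standard library are available. Lean on these libraries where they do the work, as an engineer would, in place of code of your own. Each camera call takes 0.05 s, during which the arm holds its last target. There are 200 camera calls.

TASK

One place in the white three-place tube rack is still empty. Take the spare 50 ml tube with the orange cap that stands by itself on the bench and stand it upright in that empty place, right down on the rack's floor, setting it down rather than dropping it. Leave the two tubes that are already in the rack in their places.

Things in the scene. Friction and masses are not known exactly. Their poses are not given: they have to be found in the camera images.
- rack: white tube rack, fixed, 70 x 176 x 52 mm: 5 mm base plate, end walls, 8 mm top plate with a row of three 43 mm round holes. Origin: centre of its underside, on the bench; y along the row, x across. Places at x = 0, y = +55, 0, -55 mm; a tube goes through the hole and stands on the base, 5 mm above the bench. One place is empty, which varies. Fingers closing along x clear the neighbours.
- spare_tube: the spare, standing alone on the bench: clear 50 ml centrifuge tube with orange screw cap, 112 mm high, about 30 g: body 29 mm in diameter up to 96 mm, above that the cap, 34 mm in diameter and 16 mm high (easiest to grip there, from above). Origin at the centre of its foot, z up along the tube. A fixed drawer tower, 180 mm high, stands at least 70 mm to its +y side: travel high.
- tube_1: a tube already in the rack: clear 50 ml centrifuge tube with orange screw cap, 112 mm high, about 30 g: body 29 mm in diameter up to 96 mm, above that the cap, 34 mm in diameter and 16 mm high (easiest to grip there, from above). Rigid, flat-footed. Origin at the centre of its foot, z up along the tube. 
- tube_2: the other tube already in the rack: clear 50 ml centrifuge tube with orange screw cap, 112 mm high, about 30 g: body 29 mm in diameter up to 96 mm, above that the cap, 34 mm in diameter and 16 mm high (easiest to grip there, from above). Rigid, flat-footed. Origin at the centre of its foot, z up along the tube. 
There are look-alikes about, which are no part of the job. Leave any purple look-alike of the spare_tube alone. Leave any purple look-alike of the tube_2 alone.

How it is judged:
At the end, for the whole second after the job is handed in: The spare tube stands upright (within 10 degrees) and at rest on the floor of the rack (within 7 mm), within 12 mm along and across the rack of the centre of the place that was empty; the other two tubes stand likewise in the places they had (within 20 mm of where they began) (x of spare_tube in the frame of rack between -0.012 and 0.012 m and (y of spare_tube in the frame of rack between 0.043 and 0.067 m or y of spare_tube in the frame of rack between -0.012 and 0.012 m or y of spare_tube in the frame of rack between -0.067 and -0.043 m) and z of each of spare_tube, tube_1, tube_2 in the frame of rack below 0.012 m and angle between each of spare_tube, tube_1, tube_2's own z axis and vertical below 0.17 rad and linear speed of spare_tube below 0.02 m/s and x of tube_1 in the frame of rack between -0.012 and 0.012 m and (y of tube_1 in the frame of rack between 0.043 and 0.067 m or y of tube_1 in the frame of rack between -0.012 and 0.012 m or y of tube_1 in the frame of rack between -0.067 and -0.043 m) and distance of each of tube_1, tube_2 from where it was at the start of the episode below 0.02 m and x of tube_2 in the frame of rack between -0.012 and 0.012 m and (y of tube_2 in the frame of rack between 0.043 and 0.067 m or y of tube_2 in the frame of rack between -0.012 and 0.012 m or y of tube_2 in the frame of rack between -0.067 and -0.043 m)); the robot touches nothing.
It fails at once if a tube that was already in the rack is taken out or lifted (distance of any of tube_1, tube_2 from where it was at the start of the episode above 0.03 m).
It fails at once if the spare tube is dropped (it falls freely faster than 0.6 m/s, about 18 mm) (contact force between the fingers and spare_tube below 0.01 N and linear speed of spare_tube above 0.6 m/s).
It also fails if it takes over 45 s, if anything falls off the work surface, if the arm or the gripper's body presses on something with over 40 N, if the wrist force passes 120 N, or if a joint passes its speed limit or range.

## Working session

There is one attempt and no reset: what is moved stays moved. The work goes in short steps, Python scripts to look and compute and a shell command to move; the robot and the scene stay as the last step left them, time stands still between calls to the robot, and variables do not carry over. Pictures are saved under pics/ and viewed, at most 10 in all, crops included, and the job is handed in when it is done.

```bash
mkdir -p pics
cat > h.py <<'E'
import numpy as np, cv2, json
from rig import manip
from scipy.spatial.transform import Rotation as R
def rot(q): q=np.array(q); return R.from_quat(np.r_[q[1:],q[0]]).as_matrix()
def grab(n,save=None):
    s=manip.get_state(); im=manip.get_image(n)
    if 'mount' in im:
        T=np.eye(4);T[:3,:3]=rot(s['ee_rot']);T[:3,3]=s['position'];M=T@np.array(im['mount']);im['P'],im['A']=M[:3,3],M[:3,:3]
    else:
        im['P']=np.array(im['position']);a=np.array(im['attitude']);im['A']=a if a.shape==(3,3) else rot(a)
    if save: cv2.imwrite(save,im['frame'][:,:,::-1])
    return im
def ray(im,u,v): return im['P'],im['A']@np.array([(u-im['cx'])/im['fx'],-(v-im['cy'])/im['fy'],-1.])
def plane(im,u,v,z):
    p,d=ray(im,u,v); return p+d*(z-p[2])/d[2]
def tri(rays):
    A=np.zeros((3,3));b=np.zeros(3)
    for p,d in rays:
        d=d/np.linalg.norm(d);Q=np.eye(3)-np.outer(d,d);A+=Q;b+=Q@p
    return np.linalg.solve(A,b)
def blobs(im,lo=(5,130,90),hi=(20,255,255),amin=40):
    h=cv2.cvtColor(im['frame'],cv2.COLOR_RGB2HSV);m=cv2.inRange(h,np.array(lo),np.array(hi))
    n,_,st,c=cv2.connectedComponentsWithStats(m)
    return [(st[i].tolist(),c[i].round(1).tolist()) for i in range(1,n) if st[i][4]>amin]
E
python3 - <<'E'
from h import *
ims=[]
for n in('scene','top','wrist'):
    im=grab(n,f'pics/{n}0.png');ims.append(im['frame']);print(n,{k:v for k,v in im.items() if k not in('frame','A')})
    for b in blobs(im):print(b)
cv2.imwrite('pics/both0.png',np.hstack(ims[:2])[:,:,::-1][:, :, :].copy()) 
s=manip.get_state();print(s,manip.grasp_offset)
E
```

```text
scene {'fx': 359.365033839691, 'fy': 359.365033839691, 'cx': 260.42255514960993, 'cy': 195.36259434159317, 'position': array([ 0.29100461, -0.83448602,  0.60856862]), 'attitude': array([ 0.89086762,  0.39525263, -0.08705169, -0.20628196]), 'P': array([ 0.29100461, -0.83448602,  0.60856862])}
([213, 39, 13, 12, 135], [218.9, 44.5])
([236, 131, 24, 23, 268], [247.7, 142.0])
([209, 201, 19, 16, 247], [217.9, 208.7])
top {'fx': 457.53667873898513, 'fy': 457.53667873898513, 'cx': 256.9344618666881, 'cy': 186.80763327458783, 'position': array([ 0.37452169, -0.29661842,  0.91286892]), 'attitude': array([-0.7027716 , -0.08206093,  0.0529662 ,  0.70467912]), 'P': array([ 0.37452169, -0.29661842,  0.91286892])}
([168, 147, 19, 20, 271], [176.8, 157.1])
([198, 146, 18, 19, 263], [206.7, 155.3])
([286, 228, 21, 20, 327], [296.0, 237.7])
wrist {'fx': 286.14976372913566, 'fy': 286.14976372913566, 'cx': 254.62807948661703, 'cy': 196.05091907786564, 'mount': array([[ 1.38350191e-03,  9.64602369e-01,  2.63705054e-01,
         6.63398384e-02],
       [ 9.99998995e-01, -1.25318186e-03, -6.62400398e-04,
[... 245 characters left out ...]
])}
{'clock': 0.15, 'qpos': array([ 9.89987283e-01,  2.76432867e-01,  1.50580964e+00, -1.05113815e-05,
        1.36070627e+00, -1.21001659e-01]), 'qd': array([-0.00043522, -0.00189986, -0.00314307,  0.0002444 ,  0.00157796,
       -0.00045246]), 'effort': array([ 2.60822781e-03, -4.17143297e+01, -2.46034473e+01,  2.73410778e-04,
        7.58577953e-03,  1.47117305e-05]), 'position': array([0.25494422, 0.51491501, 0.19726111]), 'ee_rot': array([-2.28255268e-04,  2.27882628e-01,  9.73688373e-01, -6.38505897e-04]), 'contact_force': array([-1.04676473,  0.45617037,  0.21582817]), 'moment': array([-0.05234459, -0.00363866, -0.01352525]), 'gripper_force': 0.0, 'width': 0.08521500521064908} -0.0187
```

View pics/scene0.png

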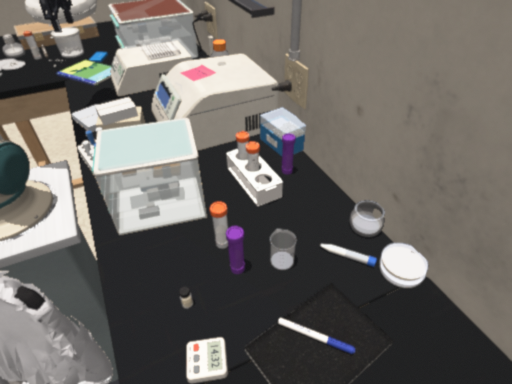

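View pics/top0.png

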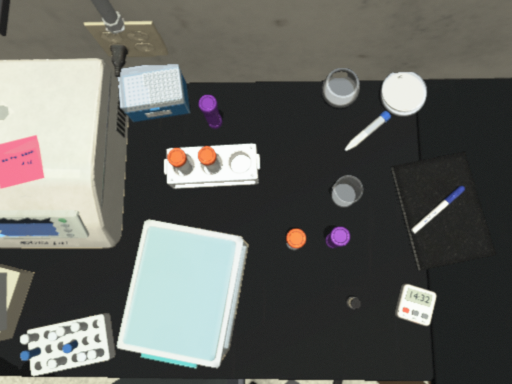

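The scene view shows a lone orange cap at (219,209). The two racked orange caps are at (242,138) and (253,148), and the rack's empty hole is at (265,180). The top view shows the spare at (296,238), the racked tubes at (177,157) and (207,155), and the empty hole at (241,161), which is the -y end.

Things that could be taken for the spare, by pixel:
- **Racked tubes:** orange caps at top (177,157) and (207,155).
- **Purple tubes:** top (340,237) and (210,105).
- **Far orange cap:** scene (219,45).

I choose the lone orange cap at top (296,238).

Run:
```python
from h import *
s=grab('scene');t=grab('top')
for a,b,n in [((217.9,208.7),(296,237.7),'spare'),((241,138),(176.8,157.1),'t1'),((253,149),(206.7,155.3),'t2'),((265,180),(241,161),'hole'),((235,233),(340,236),'purpA'),((288,140),(208,103),'purpB')]:
    p=tri([ray(s,*a),ray(t,*b)]);print(n,p.round(4), 'top@104',plane(t,*b,.112).round(4),'scene',plane(s,*a,.104).round(4))
# rack top plate
h=cv2.cvtColor(t['frame'],cv2.COLOR_RGB2HSV);m=cv2.inRange(h,(0,0,170),(179,60,255));m[:, :150]=0;m[:,270:]=0;m[:135]=0;m[195:]=0
c=max(cv2.findContours(m,0,2)[0],key=cv2.contourArea);r=cv2.minAreaRect(c);print(r)
print([plane(t,*q,.052).round(4).tolist() for q in cv2.boxPoints(r)],plane(t,*r[0],.052))
for q in [(233,361),(245,240),(150,222),(120,340)]: print('tower',plane(t,*q,.18).round(3))
a=cv2.resize(t['frame'][130:200,150:270],(480,280),interpolation=3)
b=cv2.resize(t['frame'][200:280,230:370],(490,280),interpolation=3)
c=cv2.resize(s['frame'][190:290,190:300],(308,280),interpolation=3)
d=cv2.resize(s['frame'][120:210,215:325],(342,280),interpolation=3)
top=np.hstack([a,c]);bot=np.hstack([b,d]);W=800
f=lambda x:cv2.copyMakeBorder(x,0,0,0,max(0,W-x.shape[1]),cv2.BORDER_CONSTANT)[:, :W]
cv2.imwrite('pics/crops.png',np.vstack([f(top),f(bot)])[:,:,::-1])
```

```text
spare [ 0.4377 -0.3315  0.1044] top@104 [ 0.439  -0.3316  0.112 ] scene [ 0.4358 -0.3309  0.104 ]
t1 [ 0.5846 -0.1145  0.1027] top@104 [ 0.5858 -0.1173  0.112 ] scene [ 0.58   -0.1165  0.104 ]
t2 [ 0.5902 -0.1699  0.101 ] top@104 [ 0.5887 -0.172   0.112 ] scene [ 0.5868 -0.1739  0.104 ]
hole [ 0.5933 -0.2291  0.045 ] top@104 [ 0.5774 -0.2345  0.112 ] scene [ 0.5606 -0.2924  0.104 ]
purpA [ 0.4415 -0.4083  0.1064] top@104 [ 0.4418 -0.4078  0.112 ] scene [ 0.4413 -0.4062  0.104 ]
purpB [ 0.691  -0.169   0.0976] top@104 [ 0.689  -0.1722  0.112 ] scene [ 0.6821 -0.1777  0.104 ]
((211.56625366210938, 165.7261505126953), (40.53541564941406, 95.671142578125), 86.90594482421875)
[[0.6202, -0.0753, 0.052], [0.6287, -0.2633, 0.052], [0.548, -0.2676, 0.052], [0.5391, -0.0828, 0.052]] [ 0.58368461 -0.17260292  0.052     ]
tower [ 0.246 -0.23   0.18 ]
tower [ 0.43  -0.247  0.18 ]
tower [ 0.459 -0.092  0.18 ]
tower [ 0.276 -0.054  0.18 ]
```

View pics/crops.png

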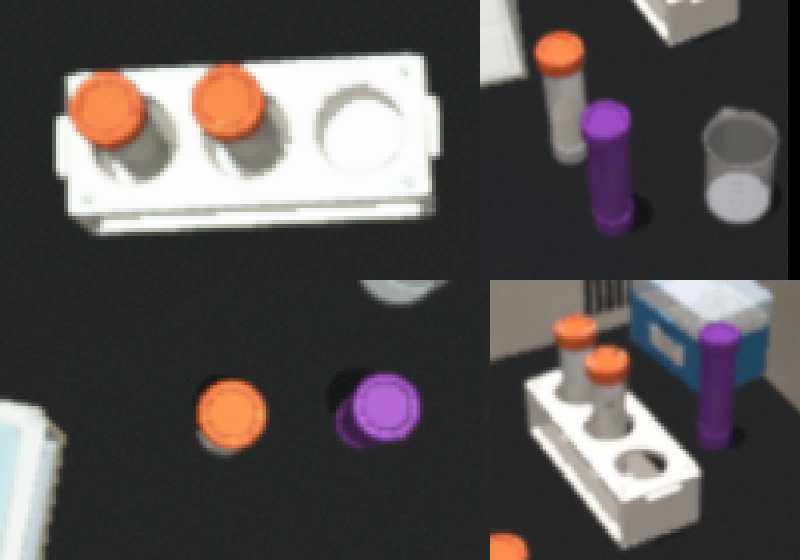

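The crops confirm the lone orange cap over a clear body with a purple tube 75 mm to its -y side. The empty place is at the -y end of the rack. I'll lift and turn the tool so that it closes along rack x.

```bash
python3 -m pendant '[{"dz":-0.012,"rz":7},{"dz":-0.012,"rz":7},{"dz":-0.012,"rz":7},{"dz":-0.012,"rz":7},{"dz":-0.012,"rz":7},{"dz":-0.012,"rz":7},{"dz":-0.012,"rz":7},{"dz":-0.012,"rz":7},{"dz":-0.012,"rz":4.2},{}]'
cat >> h.py <<'E'
def to(p):
    s=manip.get_state();A=rot(s['ee_rot']);return (A.T@(np.array(p)-s['position'])).round(4), s['position'].round(4), np.degrees(np.arctan2(A[1,1],A[0,1])).round(2), A[2].round(4)
E
python3 - <<'E'
from h import *
print(to([.438,-.3315,.30]))
t=grab('top')
q=[(166.3,148.8),(256.3,143.8),(258.8,181.3),(167.5,183.8)];P=[plane(t,*a,.052) for a in q];print(np.round(P,4),np.mean(P,0))
print('hole',plane(t,240,161.5,.052))
E
```

```text
(array([-0.5396, -0.6775, -0.102 ]), array([0.255 , 0.5151, 0.1975]), np.float64(63.66), array([ 1.e-04, -8.e-04, -1.e+00]))
[[ 0.6187 -0.0825  0.052 ]
 [ 0.627  -0.2596  0.052 ]
 [ 0.5521 -0.2645  0.052 ]
 [ 0.5485 -0.0876  0.052 ]] [ 0.58654951 -0.17351601  0.052     ]
hole [ 0.59163661 -0.22793031  0.052     ]invalid input
```

```bash
python3 -m pendant '[{"dz":-0.012,"rz":7},{"dz":-0.012,"rz":7},{"dz":-0.012,"rz":7},{"dz":-0.012,"rz":7},{"dz":-0.012,"rz":7},{"dz":-0.012,"rz":7},{"dz":-0.012,"rz":7},{"dz":-0.012,"rz":7},{"dz":-0.012,"rz":4.2},{"dz":0}]'
python3 -c "
from h import *
print(to([.438,-.3315,.30]))"
```

```text
(array([-0.5396, -0.6776, -0.102 ]), array([0.2551, 0.5151, 0.1976]), np.float64(63.66), array([ 1.e-04, -6.e-04, -1.e+00]))invalid input
```

```bash
python3 -m pendant '[{"dx":0,"dy":0,"dz":-0.012,"rx":0,"ry":0,"rz":7,"hand":0.085},{"dx":0,"dy":0,"dz":-0.012,"rx":0,"ry":0,"rz":7,"hand":0.085},{"dx":0,"dy":0,"dz":-0.012,"rx":0,"ry":0,"rz":7,"hand":0.085},{"dx":0,"dy":0,"dz":-0.012,"rx":0,"ry":0,"rz":7,"hand":0.085},{"dx":0,"dy":0,"dz":-0.012,"rx":0,"ry":0,"rz":7,"hand":0.085},{"dx":0,"dy":0,"dz":-0.012,"rx":0,"ry":0,"rz":7,"hand":0.085},{"dx":0,"dy":0,"dz":-0.012,"rx":0,"ry":0,"rz":7,"hand":0.085},{"dx":0,"dy":0,"dz":-0.012,"rx":0,"ry":0,"rz":7,"hand":0.085},{"dx":0,"dy":0,"dz":-0.012,"rx":0,"ry":0,"rz":4.2,"hand":0.085},{"dx":0,"dy":0,"dz":0,"rx":0,"ry":0,"rz":0,"hand":0.085}]'
python3 -c "
from h import *
print(to([.438,-.3315,.30]))"
```

```text
clock: 1.13
position: [0.2558, 0.5163, 0.3084]
ee_rot: [-0.0, 0.686, 0.728, 0.002]
contact_force: [0.6, -1.0, -0.3]
width: 0.0851
gripper_force: 0.0
(array([-0.8571,  0.1317,  0.0055]), array([0.2558, 0.5163, 0.3084]), np.float64(3.39), array([ 0.0039,  0.0029, -1.    ]))
```

```bash
python3 -m pendant '[{"dx":-0.036,"dy":0.0055,"dz":0,"rx":0,"ry":0,"rz":0,"hand":0.085},{"dx":-0.036,"dy":0.0055,"dz":0,"rx":0,"ry":0,"rz":0,"hand":0.085},{"dx":-0.036,"dy":0.0055,"dz":0,"rx":0,"ry":0,"rz":0,"hand":0.085},{"dx":-0.036,"dy":0.0055,"dz":0,"rx":0,"ry":0,"rz":0,"hand":0.085},{"dx":-0.036,"dy":0.0055,"dz":0,"rx":0,"ry":0,"rz":0,"hand":0.085},{"dx":-0.036,"dy":0.0055,"dz":0,"rx":0,"ry":0,"rz":0,"hand":0.085},{"dx":-0.036,"dy":0.0055,"dz":0,"rx":0,"ry":0,"rz":0,"hand":0.085},{"dx":-0.036,"dy":0.0055,"dz":0,"rx":0,"ry":0,"rz":0,"hand":0.085},{"dx":-0.036,"dy":0.0055,"dz":0,"rx":0,"ry":0,"rz":0,"hand":0.085},{"dx":-0.036,"dy":0.0055,"dz":0,"rx":0,"ry":0,"rz":0,"hand":0.085},{"dx":-0.036,"dy":0.0055,"dz":0,"rx":0,"ry":0,"rz":0,"hand":0.085},{"dx":-0.036,"dy":0.0055,"dz":0,"rx":0,"ry":0,"rz":0,"hand":0.085}]'
python3 -c "
from h import *
print(to([.438,-.3315,.30]))"
```

```text
clock: 2.13
position: [0.3466, 0.0864, 0.3054]
ee_rot: [-0.0, 0.684, 0.729, 0.0]
contact_force: [1.3, -0.0, -0.6]
width: 0.085
gripper_force: 0.0
(array([-0.4229,  0.0649,  0.0053]), array([0.3466, 0.0864, 0.3054]), np.float64(3.61), array([ 1.e-04, -0.e+00, -1.e+00]))
```

```bash
python3 -m pendant '[{"dx":-0.036,"dy":0.0065,"dz":0,"rx":0,"ry":0,"rz":0,"hand":0.085},{"dx":-0.036,"dy":0.0065,"dz":0,"rx":0,"ry":0,"rz":0,"hand":0.085},{"dx":-0.036,"dy":0.0065,"dz":0,"rx":0,"ry":0,"rz":0,"hand":0.085},{"dx":-0.036,"dy":0.0065,"dz":0,"rx":0,"ry":0,"rz":0,"hand":0.085},{"dx":-0.036,"dy":0.0065,"dz":0,"rx":0,"ry":0,"rz":0,"hand":0.085},{"dx":-0.036,"dy":0.0065,"dz":0,"rx":0,"ry":0,"rz":0,"hand":0.085},{"dx":-0.036,"dy":0.0065,"dz":0,"rx":0,"ry":0,"rz":0,"hand":0.085},{"dx":-0.036,"dy":0.0065,"dz":0,"rx":0,"ry":0,"rz":0,"hand":0.085},{"dx":-0.036,"dy":0.0065,"dz":0,"rx":0,"ry":0,"rz":0,"hand":0.085},{"dx":-0.036,"dy":0.0065,"dz":0,"rx":0,"ry":0,"rz":0,"hand":0.085},{"dx":0,"dy":0,"dz":0,"rx":0,"ry":0,"rz":0,"hand":0.085}]'
cat > w.py <<'E'
from h import *
import sys
w=grab('wrist',sys.argv[1])
for b in blobs(w): print(b, plane(w,*b[1],.112).round(4))
print(to([.438,-.3315,.30]))
E
python3 w.py pics/w1.png
```

```text
clock: 3.05
position: [0.4348, -0.2739, 0.3037]
ee_rot: [0.001, 0.686, 0.727, -0.001]
contact_force: [0.3, -0.5, 0.3]
width: 0.0849
gripper_force: 0.0
([374, 26, 34, 35, 893], [391.2, 43.3]) [ 0.5848 -0.1148  0.112 ]
([369, 80, 32, 28, 740], [385.0, 93.8]) [ 0.5876 -0.1702  0.112 ]
([241, 198, 27, 27, 554], [254.1, 210.9]) [ 0.4378 -0.3288  0.112 ]
(array([-0.0614,  0.0006,  0.0038]), array([ 0.4338, -0.2703,  0.3039]), np.float64(3.35), array([ 0.0011, -0.002 , -1.    ]))
```

```bash
python3 -m pendant '[{"dx":-0.03,"dy":0,"dz":0,"rx":0,"ry":0,"rz":0,"hand":0.085},{"dx":-0.03,"dy":0,"dz":0,"rx":0,"ry":0,"rz":0,"hand":0.085},{"dx":0,"dy":0,"dz":0,"rx":0,"ry":0,"rz":0,"hand":0.085}]'
python3 w.py pics/w2.png
```

```text
clock: 3.35
position: [0.4373, -0.3308, 0.3046]
ee_rot: [0.0, 0.686, 0.728, -0.001]
contact_force: [0.5, -0.6, 1.1]
width: 0.0847
gripper_force: 0.0
([382, 0, 27, 8, 141], [393.9, 2.5]) [ 0.5826 -0.1297  0.112 ]
([375, 27, 34, 33, 859], [391.5, 42.7]) [ 0.5876 -0.1704  0.112 ]
([242, 157, 26, 27, 556], [254.7, 169.9]) [ 0.4378 -0.3297  0.112 ]
(array([-0.0036,  0.0008,  0.0047]), array([ 0.437 , -0.328 ,  0.3047]), np.float64(3.43), array([ 0.0013, -0.0012, -1.    ]))
```

View pics/w2.png

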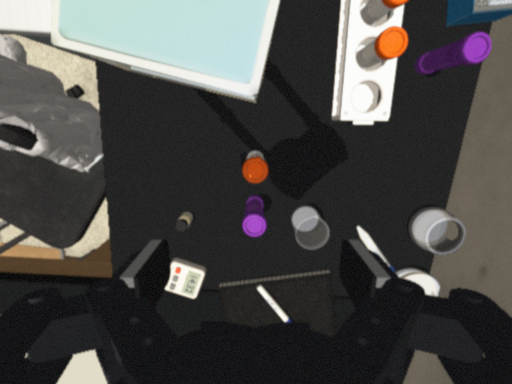

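The wrist view shows the lone orange cap at (255,170), with the purple tube below it at (255,220) and the rack's free hole at (365,97). Cap triangulates to about (0.438, -0.3305), top at 0.112. Fingers close along image x and clear the purple tube, so I'll go down now.

```bash
python3 -m pendant '[{"dx":-0.0025,"dy":0.001,"dz":0.03,"rx":0,"ry":0,"rz":0,"hand":0.085},{"dx":0,"dy":0,"dz":0.03,"rx":0,"ry":0,"rz":0,"hand":0.085},{"dx":0,"dy":0,"dz":0.03,"rx":0,"ry":0,"rz":0,"hand":0.085},{"dx":0,"dy":0,"dz":0.03,"rx":0,"ry":0,"rz":0,"hand":0.085},{"dx":0,"dy":0,"dz":0.03,"rx":0,"ry":0,"rz":0,"hand":0.085},{"dx":0,"dy":0,"dz":0.03,"rx":0,"ry":0,"rz":0,"hand":0.085},{"dx":0,"dy":0,"dz":0.02,"rx":0,"ry":0,"rz":0,"hand":0.085},{"dx":0,"dy":0,"dz":0.02,"rx":0,"ry":0,"rz":0,"hand":0.085},{"dx":0,"dy":0,"dz":0,"rx":0,"ry":0,"rz":0,"hand":0.085},{"dx":0,"dy":0,"dz":0,"rx":0,"ry":0,"rz":0,"hand":0.085}]'
python3 w.py pics/w3.png
```

```text
clock: 4.23
position: [0.4378, -0.3275, 0.0855]
ee_rot: [-0.001, 0.685, 0.729, 0.0]
contact_force: [0.8, -0.4, 0.8]
width: 0.0849
gripper_force: 0.0
([225, 211, 58, 60, 2789], [253.6, 240.9]) [ 0.4379 -0.3279  0.112 ]
(array([-0.0027, -0.0008, -0.2133]), array([ 0.4388, -0.3287,  0.0867]), np.float64(3.54), array([ 1.e-04,  5.e-04, -1.e+00]))
```

View pics/w3.png

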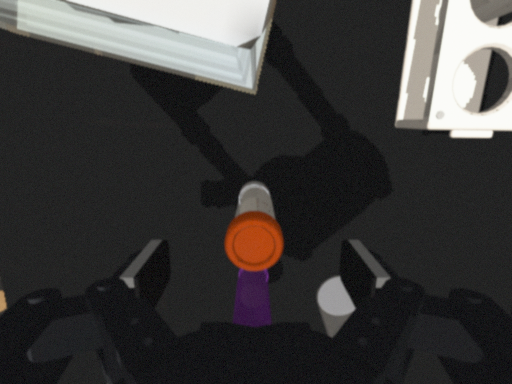

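The wrist view shows the cap at (254,241), centred between the open pads and with nothing else between them. Closing the fingers.

```bash
python3 -m pendant '[{"dx":0,"dy":0,"dz":0,"rx":0,"ry":0,"rz":0,"hand":0.02},{"dx":0,"dy":0,"dz":0,"rx":0,"ry":0,"rz":0,"hand":0.02},{"dx":0,"dy":0,"dz":0,"rx":0,"ry":0,"rz":0,"hand":0.02},{"dx":0,"dy":0,"dz":0,"rx":0,"ry":0,"rz":0,"hand":0.02},{"dx":0,"dy":0,"dz":0,"rx":0,"ry":0,"rz":0,"hand":0.02},{"dx":0,"dy":0,"dz":0,"rx":0,"ry":0,"rz":0,"hand":0.02},{"dx":0,"dy":0,"dz":0,"rx":0,"ry":0,"rz":0,"hand":0.02},{"dx":0,"dy":0,"dz":0,"rx":0,"ry":0,"rz":0,"hand":0.02}]' 40
```

```text
clock: 4.95
position: [0.4384, -0.3297, 0.0859]
ee_rot: [-0.0, 0.685, 0.728, 0.0]
contact_force: [-0.9, 0.3, -0.2]
width: 0.0203
gripper_force: 0.0
```

The fingers closed to 20 mm with no grip force, so they missed the cap. I need to look.

Run:
```python
from h import *
w=grab('wrist');s=grab('scene');t=grab('top')
a=cv2.resize(s['frame'][150:270,150:310],(400,300),interpolation=3);b=cv2.resize(t['frame'][180:300,220:380],(400,300),interpolation=3)
cv2.imwrite('pics/miss.png',np.hstack([cv2.resize(w['frame'],(400,300)),a])[:,:,::-1])
for i in(w,s,t):print(blobs(i))
```

```text
[([226, 207, 54, 60, 2264], [253.6, 235.4])]
[([236, 131, 24, 23, 265], [247.7, 142.0]), ([210, 201, 17, 16, 205], [218.7, 209.3])]
[([168, 147, 19, 20, 270], [176.8, 157.1]), ([198, 146, 18, 19, 263], [206.7, 155.3])]
```

View pics/miss.png

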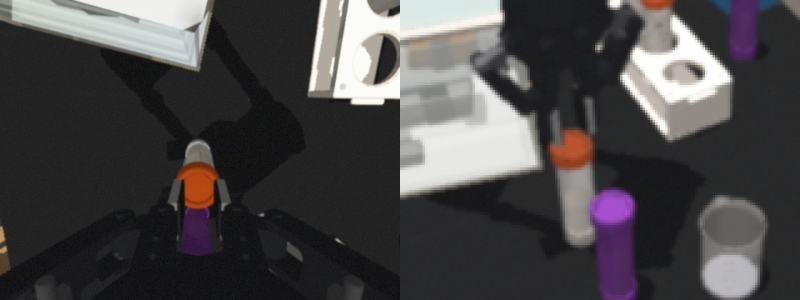

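Run:
```python
from h import *
w=grab('wrist');s=grab('scene');print(manip.get_state()['width'],manip.get_state()['gripper_force'],manip.get_state()['position'])
a=cv2.resize(w['frame'][170:330,185:325],(525,600),interpolation=3);b=cv2.resize(s['frame'][180:260,195:231],(270,600),interpolation=3)
cv2.imwrite('pics/miss2.png',np.hstack([a,b])[:,:,::-1])
```

```text
0.019898042749293632 0.0 [ 0.43843445 -0.32966906  0.08579743]
```

View pics/miss2.png

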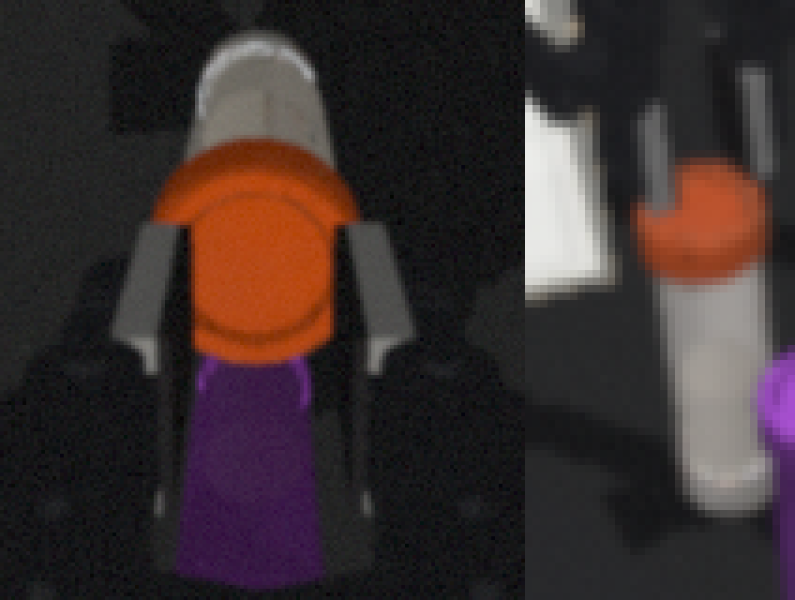

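The close-up shows the fingertips just above the cap. In the wrist view the tip edges are at rows 229 to 263, about 38 px apart at 20 mm opening. That puts the real tips about 35 mm behind the stated TCP, at z of about 0.121, while the cap top is at 0.112. The tube has not moved. I'll reopen, go about 37 mm lower and close again.

```bash
python3 -m pendant '[{"dx":0,"dy":0,"dz":0,"rx":0,"ry":0,"rz":0,"hand":0.085},{"dx":0,"dy":0,"dz":0,"rx":0,"ry":0,"rz":0,"hand":0.085},{"dx":0,"dy":0,"dz":0,"rx":0,"ry":0,"rz":0,"hand":0.085},{"dx":0,"dy":0,"dz":0,"rx":0,"ry":0,"rz":0,"hand":0.085},{"dx":0,"dy":0,"dz":0,"rx":0,"ry":0,"rz":0,"hand":0.085},{"dx":0,"dy":0,"dz":0,"rx":0,"ry":0,"rz":0,"hand":0.085},{"dx":0,"dy":0,"dz":0.01,"rx":0,"ry":0,"rz":0,"hand":0.085},{"dx":0,"dy":0,"dz":0.01,"rx":0,"ry":0,"rz":0,"hand":0.085},{"dx":0,"dy":0,"dz":0.01,"rx":0,"ry":0,"rz":0,"hand":0.085},{"dx":0,"dy":0,"dz":0.007,"rx":0,"ry":0,"rz":0,"hand":0.085},{"dx":0,"dy":0,"dz":0,"rx":0,"ry":0,"rz":0,"hand":0.085}]'
python3 -m pendant '[{"dx":0,"dy":0,"dz":0,"rx":0,"ry":0,"rz":0,"hand":0.02},{"dx":0,"dy":0,"dz":0,"rx":0,"ry":0,"rz":0,"hand":0.02},{"dx":0,"dy":0,"dz":0,"rx":0,"ry":0,"rz":0,"hand":0.02},{"dx":0,"dy":0,"dz":0,"rx":0,"ry":0,"rz":0,"hand":0.02},{"dx":0,"dy":0,"dz":0,"rx":0,"ry":0,"rz":0,"hand":0.02},{"dx":0,"dy":0,"dz":0,"rx":0,"ry":0,"rz":0,"hand":0.02},{"dx":0,"dy":0,"dz":0,"rx":0,"ry":0,"rz":0,"hand":0.02}]' 40
python3 w.py pics/w4.png
```

```text
clock: 6.12
position: [0.4371, -0.3283, 0.0464]
ee_rot: [-0.002, 0.685, 0.728, 0.0]
contact_force: [-0.7, 0.9, -0.4]
width: 0.0854
gripper_force: 0.0
clock: 6.7
position: [0.4388, -0.33, 0.0495]
ee_rot: [0.001, 0.685, 0.728, -0.0]
contact_force: [-0.3, 0.3, 2.9]
width: 0.033
gripper_force: 39.6
([218, 229, 74, 76, 4547], [254.5, 267.4]) [ 0.439  -0.3269  0.112 ]
(array([-0.0017, -0.0006, -0.2505]), array([ 0.4388, -0.33  ,  0.0495]), np.float64(3.46), array([-9.e-04,  8.e-04, -1.e+00]))
```

Gripped: width 33 mm, 39.6 N. Lifting, then measuring the hole from the wrist camera while aloft.

```bash
python3 -m pendant '[{"dx":0,"dy":0,"dz":-0.01,"rx":0,"ry":0,"rz":0,"hand":0.02},{"dx":0,"dy":0,"dz":-0.02,"rx":0,"ry":0,"rz":0,"hand":0.02},{"dx":0,"dy":0,"dz":-0.03,"rx":0,"ry":0,"rz":0,"hand":0.02},{"dx":0,"dy":0,"dz":-0.03,"rx":0,"ry":0,"rz":0,"hand":0.02},{"dx":0,"dy":0,"dz":-0.03,"rx":0,"ry":0,"rz":0,"hand":0.02},{"dx":0,"dy":0,"dz":-0.03,"rx":0,"ry":0,"rz":0,"hand":0.02},{"dx":0,"dy":0,"dz":-0.02,"rx":0,"ry":0,"rz":0,"hand":0.02},{"dx":0,"dy":0,"dz":-0.01,"rx":0,"ry":0,"rz":0,"hand":0.02},{"dx":0,"dy":0,"dz":0,"rx":0,"ry":0,"rz":0,"hand":0.02}]'
python3 - <<'E'
from h import *
w=grab('wrist','pics/w5.png');s=grab('scene');np.savez('w5.npz',P=w['P'],A=w['A'])
print(blobs(w),to([.591,-.228,.23]))
cv2.imwrite('pics/lift.png',np.hstack([cv2.resize(w['frame'],(400,300)),cv2.resize(s['frame'][90:270,130:370],(400,300))])[:,:,::-1])
E
```

```text
clock: 7.5
position: [0.4395, -0.3305, 0.2316]
ee_rot: [0.003, 0.685, 0.728, 0.0]
contact_force: [0.5, -0.7, 0.1]
width: 0.033
gripper_force: 39.7
[([402, 1, 45, 44, 1466], [424.3, 23.6]), ([218, 229, 74, 78, 4534], [254.5, 267.6])] (array([ 0.0918,  0.1588, -0.002 ]), array([ 0.438 , -0.3292,  0.228 ]), np.float64(3.45), array([ 1.2e-03, -9.0e-04, -1.0e+00]))
```

View pics/lift.png

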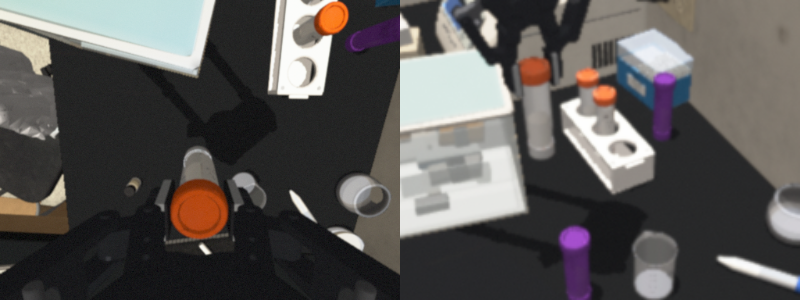

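The wrist view shows the tube held straight between the pads at (200,208) in the half-size picture, and the empty hole at about (302,71). The scene view shows the tube hanging upright and clear. Moving over the hole.

```bash
python3 -m pendant '[{"dx":0.006,"dy":0.01,"dz":0,"rx":0,"ry":0,"rz":0,"hand":0.02},{"dx":0.011,"dy":0.02,"dz":0,"rx":0,"ry":0,"rz":0,"hand":0.02},{"dx":0.012,"dy":0.02,"dz":0,"rx":0,"ry":0,"rz":0,"hand":0.02},{"dx":0.012,"dy":0.02,"dz":0,"rx":0,"ry":0,"rz":0,"hand":0.02},{"dx":0.012,"dy":0.02,"dz":0,"rx":0,"ry":0,"rz":0,"hand":0.02},{"dx":0.012,"dy":0.02,"dz":0,"rx":0,"ry":0,"rz":0,"hand":0.02},{"dx":0.012,"dy":0.02,"dz":0,"rx":0,"ry":0,"rz":0,"hand":0.02},{"dx":0.009,"dy":0.018,"dz":0,"rx":0,"ry":0,"rz":0,"hand":0.02},{"dx":0.006,"dy":0.011,"dz":0,"rx":0,"ry":0,"rz":0,"hand":0.02},{"dx":0,"dy":0,"dz":0,"rx":0,"ry":0,"rz":0,"hand":0.02},{"dx":0,"dy":0,"dz":0,"rx":0,"ry":0,"rz":0,"hand":0.02}]'
python3 - <<'E'
from h import *
i=cv2.imread('pics/w5.png');w0=np.load('w5.npz');w=grab('wrist','pics/w6.png');w5=dict(w,P=w0['P'],A=w0['A'])
print('hole w5',plane(w5,386.5,91,.052).round(4),to([.591,-.228,.23]))
s=grab('scene');t=grab('top')
a=cv2.resize(i[50:130,330:440],(412,300),interpolation=3);b=cv2.resize(w['frame'][150:300,160:350],(380,300))[:,:,::-1]
c=cv2.resize(s['frame'][80:220,200:330],(279,300),interpolation=3)[:,:,::-1];d=cv2.resize(t['frame'][120:210,150:280],(433,300),interpolation=3)[:,:,::-1]
r2=np.hstack([c,d]);r1=np.hstack([a,b]);r2=cv2.copyMakeBorder(r2,0,0,0,792-r2.shape[1],0)
cv2.imwrite('pics/over.png',np.vstack([r1,r2]))
E
```

```text
clock: 8.52
position: [0.5912, -0.2276, 0.2274]
ee_rot: [-0.001, 0.685, 0.729, -0.001]
contact_force: [-0.4, 0.1, -0.8]
width: 0.0333
gripper_force: 39.8
hole w5 [ 0.5892 -0.2245  0.052 ] (array([ 0.0002,  0.0003, -0.0022]), array([ 0.5907, -0.2282,  0.2278]), np.float64(3.47), array([ 6.0e-04, -2.5e-03, -1.0e+00]))
```

View pics/over.png

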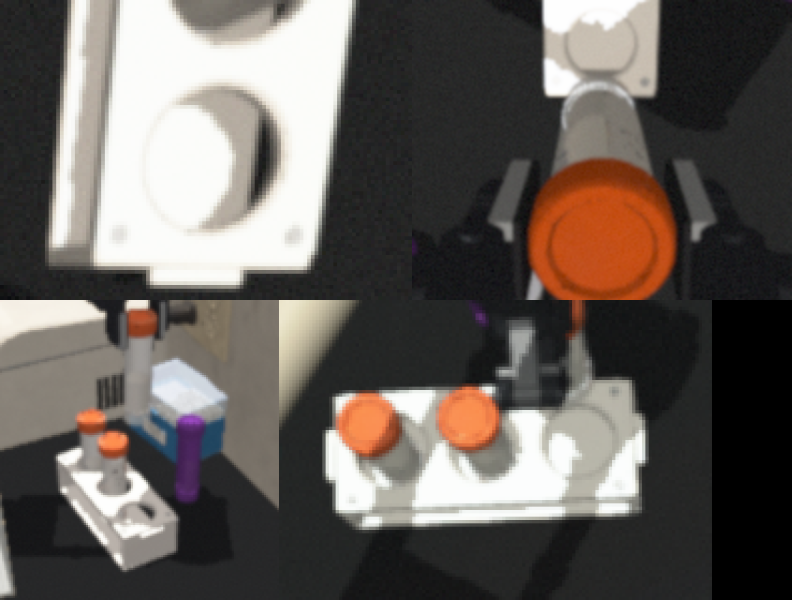

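Over the hole: in the wrist crop the hole, at about (600,40), lines up with the cap at (600,240). In the top crop the hole is at (581,438), and both neighbours are undisturbed. Hole estimates from top and wrist agree within about 3 mm. I'll shift 1.5 mm along +y and go down most of the way.

```bash
python3 -m pendant '[{"dx":0.0015,"dy":0,"dz":0.015,"rx":0,"ry":0,"rz":0,"hand":0.02},{"dx":0,"dy":0,"dz":0.02,"rx":0,"ry":0,"rz":0,"hand":0.02},{"dx":0,"dy":0,"dz":0.02,"rx":0,"ry":0,"rz":0,"hand":0.02},{"dx":0,"dy":0,"dz":0.02,"rx":0,"ry":0,"rz":0,"hand":0.02},{"dx":0,"dy":0,"dz":0.02,"rx":0,"ry":0,"rz":0,"hand":0.02},{"dx":0,"dy":0,"dz":0.01,"rx":0,"ry":0,"rz":0,"hand":0.02},{"dx":0,"dy":0,"dz":0,"rx":0,"ry":0,"rz":0,"hand":0.02}]'
python3 -m pendant '[{"dx":0,"dy":0,"dz":0.01,"rx":0,"ry":0,"rz":0,"hand":0.02},{"dx":0,"dy":0,"dz":0.01,"rx":0,"ry":0,"rz":0,"hand":0.02},{"dx":0,"dy":0,"dz":0.01,"rx":0,"ry":0,"rz":0,"hand":0.02},{"dx":0,"dy":0,"dz":0,"rx":0,"ry":0,"rz":0,"hand":0.02}]'
```

```text
clock: 9.25
position: [0.5891, -0.2266, 0.1215]
ee_rot: [-0.003, 0.686, 0.728, -0.001]
contact_force: [-0.4, -1.0, 1.2]
width: 0.0332
gripper_force: 39.8
clock: 9.58
position: [0.5903, -0.2262, 0.0919]
ee_rot: [-0.002, 0.685, 0.728, -0.0]
contact_force: [-0.0, 0.2, 0.1]
width: 0.0333
gripper_force: 39.8
```

The foot is through the hole with no contact force. Continuing down.

```bash
python3 -m pendant '[{"dx":0,"dy":0,"dz":0.01,"rx":0,"ry":0,"rz":0,"hand":0.02},{"dx":0,"dy":0,"dz":0.01,"rx":0,"ry":0,"rz":0,"hand":0.02},{"dx":0,"dy":0,"dz":0.01,"rx":0,"ry":0,"rz":0,"hand":0.02},{"dx":0,"dy":0,"dz":0,"rx":0,"ry":0,"rz":0,"hand":0.02}]'
python3 -m pendant '[{"dx":0,"dy":0,"dz":0.002,"rx":0,"ry":0,"rz":0,"hand":0.02},{"dx":0,"dy":0,"dz":0.002,"rx":0,"ry":0,"rz":0,"hand":0.02},{"dx":0,"dy":0,"dz":0,"rx":0,"ry":0,"rz":0,"hand":0.02},{"dx":0,"dy":0,"dz":0,"rx":0,"ry":0,"rz":0,"hand":0.02}]'
```

```text
clock: 9.92
position: [0.5899, -0.2258, 0.0612]
ee_rot: [-0.002, 0.685, 0.728, -0.001]
contact_force: [-0.5, 0.3, -1.4]
width: 0.0335
gripper_force: 39.8
clock: 10.25
position: [0.5918, -0.2269, 0.0602]
ee_rot: [0.0, 0.685, 0.728, 0.0]
contact_force: [-0.4, 0.0, -1.1]
width: 0.0336
gripper_force: 39.8
```

```bash
python3 -m pendant '[{"dx":0,"dy":0,"dz":0.002,"rx":0,"ry":0,"rz":0,"hand":0.02},{"dx":0,"dy":0,"dz":0,"rx":0,"ry":0,"rz":0,"hand":0.02}]'; python3 -m pendant '[{"dx":0,"dy":0,"dz":0.002,"rx":0,"ry":0,"rz":0,"hand":0.02},{"dx":0,"dy":0,"dz":0,"rx":0,"ry":0,"rz":0,"hand":0.02}]'
```

```text
clock: 10.42
position: [0.5916, -0.2268, 0.0579]
ee_rot: [0.0, 0.685, 0.728, 0.0]
contact_force: [-1.0, 0.7, -0.6]
width: 0.0336
gripper_force: 39.8
clock: 10.58
position: [0.5914, -0.2267, 0.0556]
ee_rot: [-0.0, 0.685, 0.728, -0.0]
contact_force: [0.2, 0.2, -1.2]
width: 0.0333
gripper_force: 39.8
```

```bash
python3 -m pendant '[{"dx":0,"dy":0,"dz":0.001,"rx":0,"ry":0,"rz":0,"hand":0.02},{"dx":0,"dy":0,"dz":0,"rx":0,"ry":0,"rz":0,"hand":0.02}]'; python3 -m pendant '[{"dx":0,"dy":0,"dz":0.001,"rx":0,"ry":0,"rz":0,"hand":0.02},{"dx":0,"dy":0,"dz":0,"rx":0,"ry":0,"rz":0,"hand":0.02}]'
```

```text
clock: 10.75
position: [0.5914, -0.2267, 0.0547]
ee_rot: [-0.0, 0.685, 0.728, 0.0]
contact_force: [-0.8, 0.4, 0.6]
width: 0.0334
gripper_force: 39.8
clock: 10.92
position: [0.5917, -0.227, 0.0545]
ee_rot: [0.0, 0.685, 0.728, -0.0]
contact_force: [-1.4, 0.4, 3.4]
width: 0.0332
gripper_force: 40.1
```

The tube has touched the rack floor: +3.4 N at the expected height. Releasing gently, then rising.

```bash
python3 -m pendant '[{"dx":0,"dy":0,"dz":0,"rx":0,"ry":0,"rz":0,"hand":0.034},{"dx":0,"dy":0,"dz":0,"rx":0,"ry":0,"rz":0,"hand":0.037},{"dx":0,"dy":0,"dz":0,"rx":0,"ry":0,"rz":0,"hand":0.041},{"dx":0,"dy":0,"dz":0,"rx":0,"ry":0,"rz":0,"hand":0.05},{"dx":0,"dy":0,"dz":0,"rx":0,"ry":0,"rz":0,"hand":0.06},{"dx":0,"dy":0,"dz":0,"rx":0,"ry":0,"rz":0,"hand":0.065},{"dx":0,"dy":0,"dz":0,"rx":0,"ry":0,"rz":0,"hand":0.065},{"dx":0,"dy":0,"dz":0,"rx":0,"ry":0,"rz":0,"hand":0.065}]'
```

```text
clock: 11.58
position: [0.5915, -0.2267, 0.0538]
ee_rot: [-0.0, 0.685, 0.728, 0.0]
contact_force: [-0.7, 0.4, -0.1]
width: 0.0653
gripper_force: 0.0
```

```bash
python3 -m pendant '[{"dx":0,"dy":0,"dz":-0.01,"rx":0,"ry":0,"rz":0,"hand":0.065},{"dx":0,"dy":0,"dz":-0.02,"rx":0,"ry":0,"rz":0,"hand":0.065},{"dx":0,"dy":0,"dz":-0.03,"rx":0,"ry":0,"rz":0,"hand":0.065},{"dx":0,"dy":0,"dz":-0.03,"rx":0,"ry":0,"rz":0,"hand":0.065},{"dx":0,"dy":0,"dz":-0.03,"rx":0,"ry":0,"rz":0,"hand":0.065},{"dx":0,"dy":0,"dz":-0.03,"rx":0,"ry":0,"rz":0,"hand":0.065},{"dx":0,"dy":0,"dz":-0.02,"rx":0,"ry":0,"rz":0,"hand":0.065},{"dx":0,"dy":0,"dz":0,"rx":0,"ry":0,"rz":0,"hand":0.065},{"dx":0,"dy":0,"dz":0,"rx":0,"ry":0,"rz":0,"hand":0.065}]'
python3 - <<'E'
from h import *
w=grab('wrist');s=grab('scene');t=grab('top')
for i in(w,s,t):print([(b[0],b[1],plane(i,*b[1],.117 if i is not s else .109).round(4).tolist()) for b in blobs(i)])
a=cv2.resize(s['frame'][110:220,210:300],(327,400),interpolation=3);b=cv2.resize(w['frame'],(470,400))
cv2.imwrite('pics/end.png',np.hstack([a,b])[:,:,::-1])
E
```

```text
clock: 12.33
position: [0.5922, -0.2271, 0.2261]
ee_rot: [0.002, 0.685, 0.728, 0.001]
contact_force: [0.4, 0.4, -1.5]
width: 0.0652
gripper_force: 0.0
[([236, 49, 36, 40, 1088], [253.0, 68.2], [0.5849, -0.1165, 0.117]), ([236, 111, 34, 35, 922], [252.5, 128.2], [0.5876, -0.1703, 0.117]), ([237, 168, 31, 34, 821], [252.2, 184.1], [0.5907, -0.2258, 0.117])]
[([213, 39, 13, 12, 135], [218.9, 44.5], [0.7613, 0.511, 0.109]), ([236, 131, 24, 23, 266], [247.7, 142.0], [0.5848, -0.1474, 0.109]), ([257, 153, 14, 13, 152], [263.8, 159.2], [0.589, -0.2289, 0.109])]
[([232, 144, 15, 20, 181], [240.1, 154.0], [0.5892, -0.2332, 0.117]), ([168, 147, 19, 20, 266], [176.7, 157.1], [0.5845, -0.1182, 0.117]), ([198, 146, 18, 19, 261], [206.2, 155.4], [0.5871, -0.1718, 0.117])]
```

View pics/end.png

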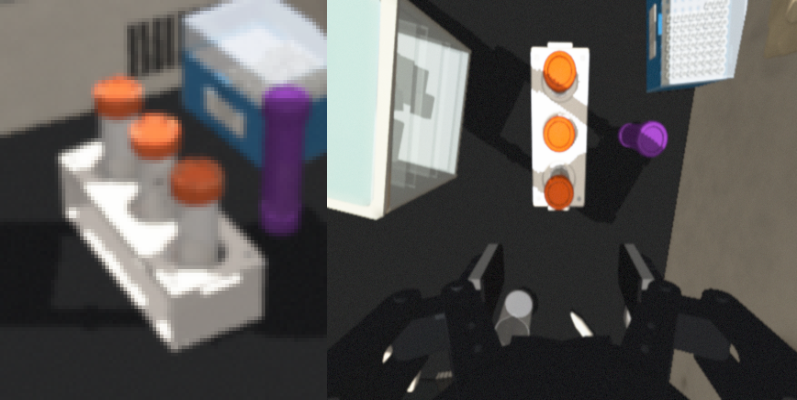

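The scene and wrist views show three upright tubes in line with equal cap spacing: wrist crop (560,70), (560,133) and (559,190). The spare stands at the place pitch of about 55 mm, and the gripper is clear.

```bash
python3 -c "
from rig import manip
print(manip.sign_off())"
```

```text
the job is handed in; nothing more can be done
None
```

I stood the spare orange-capped tube upright on the rack's floor in the empty -y place, left the other two tubes where they were, and handed the job in after about 12.5 s of robot time (sign-off gave no verdict); my first grasp closed above the cap because the fingertips sit about 35 mm behind the stated TCP, so I regripped lower.

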